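# Gauge three drilled blocks and sort them by fit

## Task

Take the go/no-go pin gauge from its green stand and, holding it upright, try it in the bores of the three drilled blocks from left to right as the robot sees them, each time lightly down as far as it will go. Then put the gauge back in its stand, lay the block that refuses the go tip flat in the blue tray (to be reamed) and the block that swallows the gauge right to its collar flat in the red tray (scrap); leave the block that takes the tip but stops the step where it is. Do not disturb the gel jar, tape measure, magnet square or spray can.

Things in the scene. Friction and masses are not known exactly. Their poses are not given: they have to be found in the camera images.
- gauge: loose stepped go/no-go pin gauge, 95 mm, 0.12 kg, upright in its stand at the start. Origin: bottom of the tip, on the axis; z up the axis. Upward: go tip 12 mm dia. x 14 long, no-go step 19 dia. x 14 (to z 28), collar 34 dia. x 5 (to z 33), round aluminium handle 24 dia. x 62 (to z 95), the part to hold
- gauge_tip (a point): centre of the bottom face of the gauge's go tip (same point as the gauge's origin)
- gauge_stand: green gauge stand, fixed, 64 x 64 x 40 mm tall, with a vertical through bore 25 mm wide. Origin: centre of its underside. The gauge hangs in it, collar on the stand's top, tip 12 mm above the bench plate. The grey bench plate under everything is 6 mm thick: its top is at z = 0.006
- stand_mouth (a point): centre of the stand's bore at its top face, z up
- blue_tray: blue open tray for blocks to be reamed (bore too small), fixed, 144 (its x) x 112 (its y) x 24 mm tall with walls and floor 4 mm thick, standing on the bench plate; it starts left or right of the work, turned up to 0.2 rad. Origin: centre of its underside; z up
- red_tray: red open tray for scrap (bore too big), fixed, 144 (its x) x 112 (its y) x 24 mm tall with walls and floor 4 mm thick, standing on the bench plate; it starts left or right of the work, turned up to 0.2 rad. Origin: centre of its underside; z up
- gel_jar: blue jar with white lid, 78 mm in diameter, 74 mm tall; bystander, loose, on the bench plate near the work. Origin: centre of its underside
- tape_measure: black tape measure, 45 x 83 x 70 mm tall; bystander, loose, on the bench plate near the work. Origin: centre of its underside
- magnet_square: grey welding magnet, standing, 23 x 75 x 41 mm tall; bystander, loose, on the bench plate near the work. Origin: centre of its underside
- spray_can: blue spray can with red cap, 58 mm in diameter, 200 mm tall, beyond the left tray; bystander, loose, on the bench plate near the work. Origin: centre of its underside
- block_a: loose steel block, 60 (its x) x 44 (its y) x 32 mm tall, 0.3 to 0.6 kg, white paint stripes on its ends. Origin: centre of its underside; z up. A vertical bore goes through its centre: 9, 16 or 23 mm wide, another in each of the three blocks; which has which is for the gauge to find. Pinch across 44 or 60 mm. One block is left (y about 0.13), one mid (0), one right (-0.13)
- block_a_mouth (a point): centre of the bore at the top face of this block, 32 mm above its underside; z up. Pressed lightly (5 N), the gauge stops at once on a 9 mm bore (tip on the mouth), 14 mm deep in a 16 mm bore (step on the mouth), 28 mm deep in a 23 mm bore (collar on the mouth)
- block_b: loose steel block, 60 (its x) x 44 (its y) x 32 mm tall, 0.3 to 0.6 kg, white paint stripes on its ends. Origin: centre of its underside; z up. A vertical bore goes through its centre: 9, 16 or 23 mm wide, another in each of the three blocks; which has which is for the gauge to find. Pinch across 44 or 60 mm. One block is left (y about 0.13), one mid (0), one right (-0.13)
- block_b_mouth (a point): centre of the bore at the top face of this block, 32 mm above its underside; z up. Pressed lightly (5 N), the gauge stops at once on a 9 mm bore (tip on the mouth), 14 mm deep in a 16 mm bore (step on the mouth), 28 mm deep in a 23 mm bore (collar on the mouth)
- block_c: loose steel block, 60 (its x) x 44 (its y) x 32 mm tall, 0.3 to 0.6 kg, white paint stripes on its ends. Origin: centre of its underside; z up. A vertical bore goes through its centre: 9, 16 or 23 mm wide, another in each of the three blocks; which has which is for the gauge to find. Pinch across 44 or 60 mm. One block is left (y about 0.13), one mid (0), one right (-0.13)
- block_c_mouth (a point): centre of the bore at the top face of this block, 32 mm above its underside; z up. Pressed lightly (5 N), the gauge stops at once on a 9 mm bore (tip on the mouth), 14 mm deep in a 16 mm bore (step on the mouth), 28 mm deep in a 23 mm bore (collar on the mouth)
Things that resemble listed ones, but are neither listed nor needed, are in the scene too. There is more than one size of the gauge; the job needs the larger.

How it is judged:
On the way, in this order (a step that is already met when the one before it is completed fails the run):
1. the held gauge, upright, is tried in the left block's bore as far as that bore lets it go (world y of gauge_tip above 0.07 m and ((horizontal distance between gauge_tip and block_a_mouth below 0.005 m and z of gauge_tip in the frame of block_a_mouth between -0.032 and -0.022 m and angle between gauge's own z axis and vertical below 0.15 rad and contact force between gauge and block_a above 0.5 N and contact force between the fingers and gauge above 1 N) or (horizontal distance between gauge_tip and block_b_mouth below 0.005 m and z of gauge_tip in the frame of block_b_mouth between -0.004 and 0.0015 m and angle between gauge's own z axis and vertical below 0.15 rad and contact force between gauge and block_b above 0.5 N and contact force between the fingers and gauge above 1 N) or (horizontal distance between gauge_tip and block_c_mouth below 0.005 m and z of gauge_tip in the frame of block_c_mouth between -0.018 and -0.011 m and angle between gauge's own z axis and vertical below 0.15 rad and contact force between gauge and block_c above 0.5 N and contact force between the fingers and gauge above 1 N))), for 0.1 s.
2. the held gauge, upright, is tried in the middle block's bore as far as that bore lets it go (world y of gauge_tip between -0.06 and 0.06 m and ((horizontal distance between gauge_tip and block_a_mouth below 0.005 m and z of gauge_tip in the frame of block_a_mouth between -0.032 and -0.022 m and angle between gauge's own z axis and vertical below 0.15 rad and contact force between gauge and block_a above 0.5 N and contact force between the fingers and gauge above 1 N) or (horizontal distance between gauge_tip and block_b_mouth below 0.005 m and z of gauge_tip in the frame of block_b_mouth between -0.004 and 0.0015 m and angle between gauge's own z axis and vertical below 0.15 rad and contact force between gauge and block_b above 0.5 N and contact force between the fingers and gauge above 1 N) or (horizontal distance between gauge_tip and block_c_mouth below 0.005 m and z of gauge_tip in the frame of block_c_mouth between -0.018 and -0.011 m and angle between gauge's own z axis and vertical below 0.15 rad and contact force between gauge and block_c above 0.5 N and contact force between the fingers and gauge above 1 N))), for 0.1 s.
3. the held gauge, upright, is tried in the right block's bore as far as that bore lets it go (world y of gauge_tip below -0.07 m and ((horizontal distance between gauge_tip and block_a_mouth below 0.005 m and z of gauge_tip in the frame of block_a_mouth between -0.032 and -0.022 m and angle between gauge's own z axis and vertical below 0.15 rad and contact force between gauge and block_a above 0.5 N and contact force between the fingers and gauge above 1 N) or (horizontal distance between gauge_tip and block_b_mouth below 0.005 m and z of gauge_tip in the frame of block_b_mouth between -0.004 and 0.0015 m and angle between gauge's own z axis and vertical below 0.15 rad and contact force between gauge and block_b above 0.5 N and contact force between the fingers and gauge above 1 N) or (horizontal distance between gauge_tip and block_c_mouth below 0.005 m and z of gauge_tip in the frame of block_c_mouth between -0.018 and -0.011 m and angle between gauge's own z axis and vertical below 0.15 rad and contact force between gauge and block_c above 0.5 N and contact force between the fingers and gauge above 1 N))), for 0.1 s.
At the end, for the whole second after the job is handed in: Too-small block flat on the blue tray's floor, too-big block flat on the red tray's floor (within 0.08 rad), at rest; the good block upright within 15 mm of its start; the gauge upright and at rest in its stand (tip over 25 mm below the stand's top, within 6 mm of the bore axis) (x of block_b in the frame of blue_tray between -0.055 and 0.055 m and y of block_b in the frame of blue_tray between -0.042 and 0.042 m and z of block_b in the frame of blue_tray below 0.009 m and angle between each of block_b, block_a, block_c, gauge's own z axis and vertical below 0.08 rad and linear speed of each of block_b, block_a, gauge below 0.02 m/s and x of block_a in the frame of red_tray between -0.055 and 0.055 m and y of block_a in the frame of red_tray between -0.042 and 0.042 m and z of block_a in the frame of red_tray below 0.009 m and distance of block_c from where it was at the start of the episode below 0.015 m and horizontal distance between gauge_tip and stand_mouth below 0.006 m and z of gauge_tip in the frame of stand_mouth below -0.025 m); the robot touches nothing.
It fails at once if the gel jar is shifted by more than 25 mm or tipped (distance of gel_jar from where it was at the start of the episode above 0.025 m or angle between gel_jar's own z axis and vertical above 0.3 rad).
It fails at once if the tape measure is shifted by more than 25 mm or tipped (distance of tape_measure from where it was at the start of the episode above 0.025 m or angle between tape_measure's own z axis and vertical above 0.3 rad).
It fails at once if the magnet square is shifted by more than 25 mm or tipped (distance of magnet_square from where it was at the start of the episode above 0.025 m or angle between magnet_square's own z axis and vertical above 0.3 rad).
It fails at once if the spray can is shifted by more than 25 mm or tipped (distance of spray_can from where it was at the start of the episode above 0.025 m or angle between spray_can's own z axis and vertical above 0.3 rad).
It fails at once if the gauge is forced against a block with more than 100 N (contact force between gauge and block_a above 100 N or contact force between gauge and block_b above 100 N or contact force between gauge and block_c above 100 N).
It also fails if it takes over 72 s, if anything falls off the work surface, if the arm or the gripper's body presses on something with over 40 N, if the wrist force passes 120 N, or if a joint passes its speed limit or range.

## Robot

A 6-joint arm with a two-finger parallel gripper is mounted at the origin on a cart in front of the work surface, level with it; the furniture and walls round the work are solid. World frame = base frame: x ahead of the robot, y to its left, z up, the work surface at z = 0. Lengths are in m, angles in rad, forces in N, time in s.
With the tool pointing down it reaches from about 0.25 to 0.775 m from the base axis. Payload 4 kg.
Tool frame: the origin (TCP) lies between the finger pads; the fingertips stand 14 mm ahead of it and the grasp point (between the pads) lies 5 mm behind it (nose_length is the distance from the TCP to the fingertips, in m); z points along the fingers, y is the line along which they close (so a half turn about z gives the same grasp; the last joint's range is limited). The gripper opens to 94 mm and grips with 3 to 60 N. Pads are 16 mm wide; open, the fingers measure 119 mm over their backs; the gripper's body (75 mm by 177 mm) begins 78 mm behind the grasp point.
Start: joints at [1.158, 0.087, 1.371, -0, 1.684, -0.103], TCP at [0.168, 0.524, 0.195] pointing down, gripper open.
Joint ranges: [-3.1, 3.1], [-0.76, 2.03], [0.27, 2.55], [-1.08, 4.22], [0.17, 2.65], [-2.57, 2.57]. Speed limits (rad/s): [2.79, 2.79, 3.14, 3.14, 3.14, 3.14].

## Interface

Orientations are given as [roll, pitch, yaw] about the fixed x, y, z axes, in that order (R = Rz(yaw) Ry(pitch) Rx(roll)).
In Python, from bench import * gives the robot as it stands.
- The arm moves only by the tool move_arm, never from a script. Its argument "steps" is one flat list of numbers, 7 for each row, row after row: the turn, a rotation vector about the world's x, y, z in rad, then the shift along the world's x, y, z in m, then the opening, from 0 (shut) to 1 (fully open). A call has 1 to 12 rows; each row is the pose to reach, as a shift and turn from the pose commanded when the call began; what a row does not reach only later rows make up. A row lasts 1/10 s, in which the tool goes at most 50 mm and 8.59 degrees, less where a joint would pass 70% of its speed; a pose out of reach is approached as far as the arm can. A call with a gripper value outside its range is refused whole. The fingers move at their own pace and stop on an object; the grip force is fixed at half the most. Time passes only in rows, so rows that repeat a pose let the fingers close. It gives the time, the measured TCP pose, the force, the opening and the grip force at its end, in the units of the state.
- get_obs(): the state, without advancing time (a new reading comes with each control period).
- snapshot(name): name is "scene" or "top" or "wrist"; returns (picture, depth): 400x640x3 uint8, red, green, blue; 400x640 float32, m along the optical axis (not along the pixel's ray), 0 where there is no reading.
- camera_model(name): a dict with "fx", "fy", "cx", "cy" (pixels), "rvec" (rotation vector, rad) and "tvec" (3), from world to camera coordinates, as OpenCV has them. Camera axes: x right, y down, z forward; pixel columns grow to the right and rows downward; lengths in m; the calibration is good to about 2 mm. A picture is of the moment at which its call begins: read the wrist's pose just before it. camera_model takes no time and is no camera call; for the wrist camera it gives the pose at the moment of the call.
- close_job(): hands the job in; it is judged then, once.
Trained networks look in the newest picture that a camera, given by its name, has taken for a name from the list of things; names that differ only in an ending like _2 or _b are one class to them, and where a whole thing is asked for, a point or a joint stands for the part that bears it (a point fixed in the world has none). Each returns a list of dicts, best first, with "score" (0 to 1); they miss things now and then, are a little off and sometimes report something else, mostly with a low value. They report only what shows in the picture. A call takes as long as a camera call. They do not tell look-alikes from the thing itself.
- silhouettes(camera, target): "pixels" (400x640 bool, what is visible of it) and "uv" ([column, row] in pixels, amid what is visible of it).
- spot_point(camera, target): "uv" ([column, row] in pixels: a listed point, or the origin of a listed thing).
The state is a dict: "time": time; "joint_positions": joint angles; "qvel": joint speeds; "joint_torque": joint torques, N m; "tool_pos": TCP position; "ee_rot": TCP orientation; "wrist_force": force on the tool from outside, world axes, zero at the start; "wrist_torque": the same for the moment, N m; "width": finger opening in m; "finger_force": force on a finger pad.
Only numpy, scipy, OpenCV 4.12 (cv2) and the standard library are available. Lean on these libraries where they do the work, as an engineer would, in place of code of your own. Each camera call takes 0.05 s, during which the arm holds its last target. There are 200 camera calls.

## Working session

There is one attempt and no reset: what is moved stays moved. The work goes in short steps, Python scripts to look and compute and a tool call to move; the robot and the scene stay as the last step left them, time stands still between calls to the robot, and variables do not carry over. Pictures are saved under pics/ and viewed, at most 10 in all, crops included, and the job is handed in when it is done.

Besides the shell and the picture viewer there is one more tool, called as name(argument=value, ...) on one line, values as JSON. move_arm: Moves the arm, as the interface text tells. Its arguments: {"type":"object","properties":{"steps":{"type":"array"}},"required":["steps"]}

```bash
mkdir -p pics; cat > h.py <<'E'
from bench import *
import numpy as np, cv2
def P(cam,depth=None):
    m=camera_model(cam); R=cv2.Rodrigues(np.array(m["rvec"],float))[0]; return m,R,np.array(m["tvec"],float).ravel()
def back(M,u,v,d):
    m,R,t=M; return R.T@(np.array([(u-m["cx"])/m["fx"]*d,(v-m["cy"])/m["fy"]*d,d])-t)
def atz(M,u,v,z):
    m,R,t=M; c=-R.T@t; r=R.T@np.array([(u-m["cx"])/m["fx"],(v-m["cy"])/m["fy"],1.]); return c+r*(z-c[2])/r[2]
def cloud(M,D):
    m,R,t=M; v,u=np.mgrid[:D.shape[0],:D.shape[1]]
    X=np.stack([(u-m["cx"])/m["fx"]*D,(v-m["cy"])/m["fy"]*D,D],-1)
    return (X-t)@R
def save(n,p): cv2.imwrite(n,p[:,:,::-1])
E
python3 - <<'E'
from h import *
o=get_obs();print(o["time"],o["tool_pos"],o["ee_rot"],o["width"])
for c in("top","scene"):
    p,d=snapshot(c);np.savez(f"{c}.npz",p=p,d=d);save(f"pics/{c}.png",p);M=P(c);C=cloud(M,d)
    print(c,-M[1].T@M[2],M[0]["fx"])
    for t in ["gauge","gauge_stand","blue_tray","red_tray","block_a","gel_jar","tape_measure","magnet_square","spray_can"]:
        for s in silhouettes(c,t)[:4]:
            k=s["pixels"]&(d>0);q=C[k]
            print(t,round(s["score"],2),np.round(s["uv"]),k.sum(),np.round(np.median(q,0),3) if len(q) else"",np.round(np.percentile(q[:,2],97),3) if len(q) else "")
E
```

```text
0.0 [0.16745488 0.52329702 0.1940101 ] [-3.13943690e+00 -2.20410130e-04  2.83181652e+00] 0.0941042223583015
top [ 0.52945232 -0.00821641  1.34505068] 463.87377198011086
gauge 0.61 [302. 135.] 71 [0.839 0.05  0.067] 0.079
gauge 0.32 [219. 249.] 2069 [0.517 0.284 0.011] 0.031
gauge_stand 0.86 [286. 193.] 373 [0.682 0.089 0.046] 0.051
gauge_stand 0.38 [316. 235.] 197 [0.566 0.001 0.041] 0.051
blue_tray 0.66 [363. 277.] 677 [ 0.452 -0.129  0.079] 0.084
blue_tray 0.55 [424. 251.] 2080 [ 0.524 -0.308  0.011] 0.031
blue_tray 0.42 [267. 280.] 372 [0.433 0.137 0.038] 0.043
red_tray 0.65 [218. 247.] 2124 [0.517 0.285 0.011] 0.032
block_a 0.82 [310. 282.] 305 [0.433 0.004 0.038] 0.043
block_a 0.8 [266. 276.] 373 [0.435 0.137 0.038] 0.043
block_a 0.74 [358. 230.] 328 [ 0.571 -0.128  0.038] 0.043
gel_jar 0.86 [363. 280.] 677 [ 0.452 -0.129  0.079] 0.084
tape_measure 0.97 [273. 229.] 454 [0.571 0.121 0.066] 0.077
tape_measure 0.35 [265. 277.] 388 [0.433 0.137 0.038] 0.043
magnet_square 0.54 [314. 234.] 195 [0.566 0.    0.041] 0.051
spray_can 0.61 [237. 193.] 574 [0.667 0.211 0.17 ] 0.209
spray_can
[... 276 characters left out ...]
auge_stand 0.67 [218. 219.] 591 [0.431 0.126 0.037] 0.04
blue_tray 0.79 [387. 316.] 4065 [ 0.523 -0.309  0.01 ] 0.03
red_tray 0.91 [208. 176.] 2120 [0.515 0.285 0.011] 0.031
red_tray 0.56 [217. 219.] 590 [0.429 0.127 0.037] 0.04
block_a 0.88 [336. 249.] 608 [ 0.568 -0.133  0.037] 0.04
block_a 0.69 [256. 250.] 548 [ 0.43  -0.007  0.038] 0.041
block_a 0.58 [215. 218.] 561 [0.431 0.126 0.037] 0.04
gel_jar 0.95 [307. 281.] 1037 [ 0.452 -0.153  0.079] 0.082
tape_measure 0.76 [263. 185.] 809 [0.563 0.112 0.051] 0.075
tape_measure 0.16 [339. 244.] 656 [ 0.569 -0.133  0.037] 0.04
magnet_square 0.74 [298. 216.] 321 [ 0.571 -0.011  0.032] 0.047
spray_can 0.58 [259. 128.] 1274 [0.66  0.204 0.126] 0.206
```

```bash
python3 - <<'E'
import cv2
a=cv2.imread("pics/scene.png");t=cv2.imread("pics/top.png")
c=cv2.resize(a[60:360,150:550],None,fx=2,fy=2,interpolation=3);cv2.imwrite("pics/c1.png",c)
c=cv2.resize(t[100:340,170:470],None,fx=2.4,fy=2.4,interpolation=3);cv2.imwrite("pics/c2.png",c)
E
```

```text
(no output)
```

View pics/c1.png

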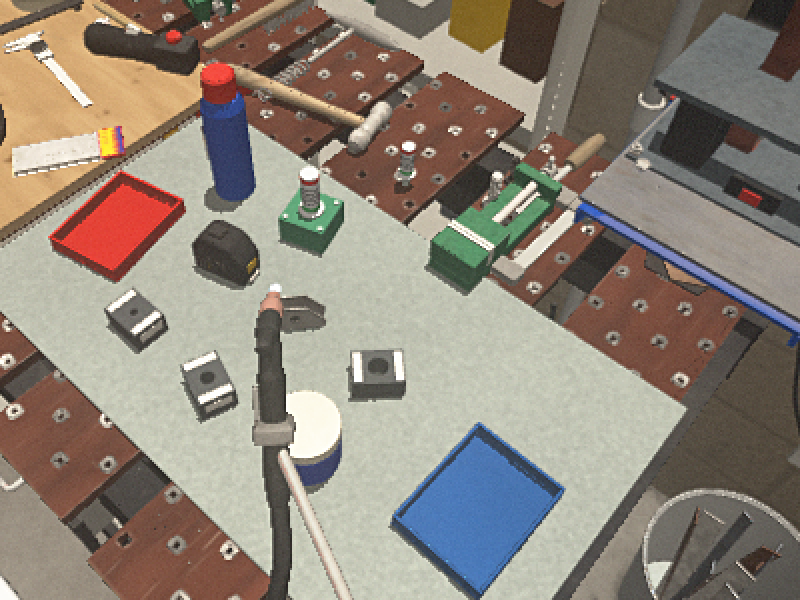

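View pics/c2.png

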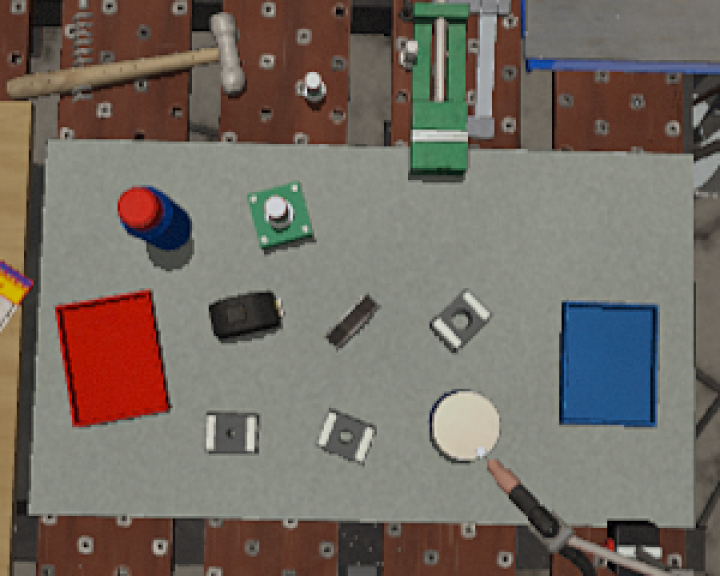

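The gauge could be confused with the small bolt-like gauge behind the plate (scene px 352,142) or the fitting at the vise (scene px ~398,152). The right one stands in the green stand (scene px 305,155; top px ~286,188). The blocks are at top px (266,280), (314,281) and (362,233). A torch with a cable hangs near the gel jar.

```bash
python3 - <<'E'
from h import *
Z=np.load("top.npz");p,d=Z["p"],Z["d"];M=P("top");C=cloud(M,d)
def rect(k,n):
    q=C[k];r=cv2.minAreaRect((q[:,:2]*1000).astype(np.float32));print(n,np.round(r[0],1),np.round(r[1],1),round(r[2],1),"z",np.round(np.percentile(q[:,2],[5,50,95]),4),k.sum())
def near(x,y,r):return (np.hypot(C[...,0]-x,C[...,1]-y)<r)&(d>0)
print("plate z",np.median(C[near(.5,.2,.015)][:,2]), np.median(C[near(.5,-.2,.015)][:,2]))
for n,x,y in(("L",.433,.137),("M",.433,.002),("R",.571,-.128)):rect(near(x,y,.045)&(C[...,2]>.03)&(C[...,2]<.046),n)
rect(near(.682,.089,.055)&(C[...,2]>.035)&(C[...,2]<.053),"stand")
rect(near(.682,.089,.03)&(C[...,2]>.065),"gauge")
rect(near(.517,.285,.11)&(C[...,2]>.022)&(C[...,2]<.04),"red")
rect(near(.524,-.308,.11)&(C[...,2]>.022)&(C[...,2]<.04),"blue")
rect(near(.667,.211,.06)&(C[...,2]>.19)&(C[...,2]<.3),"can")
rect(near(.571,.121,.06)&(C[...,2]>.06),"tape")
rect(near(.566,.0,.06)&(C[...,2]>.035),"mag")
rect(near(.452,-.129,.05)&(C[...,2]>.07),"jar")
Z2=np.load("scene.npz");C2=cloud(P("scene"),Z2["d"]);
for nm,CC,dd in(("top",C,d),("scene",C2,Z2["d"])):
  k=(CC[...,2]>.1)&(dd>0)&(CC[...,0]<.8)&(CC[...,0]>0.1)&(abs(CC[...,1])<.5)
  n,l,s,c=cv2.connectedComponentsWithStats(k.astype(np.uint8))
  for i in range(1,n):
    if s[i,4]>25:
        q=CC[l==i];print(nm,s[i],np.round(q.min(0),3),np.round(q.max(0),3))
        if s[i,4]>100:
            for zz in np.percentile(q[:,2],[0,25,50,75,100]): print("   ",np.round(q[np.argmin(abs(q[:,2]-zz))],3))
W=np.round
E
```

```text
plate z 0.006245999993241376 0.005488187256056578
L [434.  137.4] [61.3 44. ] 88.5 z [0.0338 0.0382 0.0422] 345
M [432.2   3.8] [60.3 44.3] 69.2 z [0.0338 0.0382 0.0424] 324
R [ 571.8 -128.9] [44.  60.6] 46.0 z [0.033  0.0384 0.0424] 289
stand [690.4  87.6] [65.6 64.1] 16.5 z [0.0414 0.0463 0.0505] 426
gauge [689.1  87.2] [22.7 22.8] 29.0 z [0.0822 0.1123 0.1163] 79
red [512.3 307.4] [143.8 166. ] 11.4 z [0.0234 0.0296 0.0337] 310
blue [ 523.4 -306.5] [113.2 144.2] 88.7 z [0.0233 0.029  0.0336] 309
can [674.3 222.8] [41.5 40.7] 47.1 z [0.1959 0.2054 0.2094] 247
tape [571.5 125.9] [42.7 59.2] 15.3 z [0.062  0.0688 0.0771] 303
mag [5.661e+02 5.000e-01] [20.  51.7] 46.5 z [0.0364 0.0442 0.0505] 128
jar [ 450.5 -131.4] [76.8 75.6] 70.8 z [0.0754 0.08   0.3344] 772
top [219 177  26  24 486] [0.647 0.194 0.101] [0.703 0.251 0.213]
    [0.651 0.207 0.101]
    [0.669 0.195 0.161]
    [0.672 0.202 0.193]
    [0.665 0.236 0.205]
    [0.674 0.22  0.213]
top [280 181  10  10  68] [0.678 0.076 0.1  ] [0.702 0.1   0.119]
top [ 368  286   94   76 1126] [ 0.235 -0.346  0.1  ] [ 0.444 -0.119  0.358]
    [ 0.238 -0.277  0.1  ]
    [ 0.299 -0.33   0.226]
    [ 0.306 -0.33   0.259]
    [ 0.377 -0.173  0.316]
    [ 0.387 -0.177  0.358]
scene [250  91  24  46 864] [0.644 0.191 0.1  ] [0.7   0.253 0.209]
    [0.685 0.196 0.1  ]
    [0.666 0.196 0.133]
    [0.663 0.202 0.161]
    [0.657 0.211 0.191]
    [0.666 0.229 0.209]
scene [300 144  10  10  81] [0.676 0.074 0.1  ] [0.701 0.098 0.115]
scene [ 276  202   69  198 3573] [ 0.251 -0.348  0.112] [ 0.446 -0.121  0.356]
    [ 0.314 -0.34   0.112]
    [ 0.304 -0.345  0.225]
    [ 0.335 -0.267  0.252]
    [ 0.371 -0.209  0.291]
    [ 0.383 -0.179  0.356]
scene [ 80 332  38  41 810] [ 0.1   -0.051  0.101] [0.12  0.006 0.206]
    [ 0.101 -0.038  0.101]
    [ 0.118 -0.001  0.147]
    [ 0.115 -0.009  0.171]
    [ 0.106 -0.031  0.189]
    [ 0.102 -0.034  0.206]
```

move_arm(steps=[0,0,-0.13,0.02,-0.03,0.05,1,0,0,-0.26,0.05,-0.06,0.1,1,0,0,-1.26,0.33,-0.42,0.1,1,0,0,-1.26,0.33,-0.42,0.1,1,0,0,-1.26,0.33,-0.42,0.1,1,0,0,-1.26,0.33,-0.42,0.1,1,0,0,-1.26,0.33,-0.42,0.1,1,0,0,-1.26,0.33,-0.42,0.1,1,0,0,-1.26,0.33,-0.42,0.1,1,0,0,-1.26,0.33,-0.42,0.1,1,0,0,-1.26,0.33,-0.42,0.1,1,0,0,-1.26,0.33,-0.42,0.1,1])

```text
time: 2.2
tool_pos: [0.4995, 0.1004, 0.2948]
ee_rot: [3.141, 0.001, 1.568]
wrist_force: [-0.1, 0.5, -0.1]
width: 0.0939
finger_force: 0.0
```

```bash
cat >> h.py <<'E'
def look(name,targets=(),pts=()):
    o=get_obs();M=P("wrist");p,d=snapshot("wrist");np.savez(name+".npz",p=p,d=d,R=M[1],t=M[2]);save("pics/"+name+".png",p)
    print(o["time"],np.round(o["tool_pos"],4),np.round(o["ee_rot"],4),np.round(o["joint_positions"],4),"cam",np.round(-M[1].T@M[2],4),"fwd",np.round(M[1][2],3),"right",np.round(M[1][0],3))
    C=cloud(M,d)
    for t in targets:
        for s in silhouettes("wrist",t)[:3]:
            k=s["pixels"]&(d>0);q=C[k]
            if len(q): print(t,round(s["score"],2),np.round(s["uv"]),k.sum(),np.round(np.median(q,0),4),np.round(np.percentile(q[:,2],97),4))
    for t,z in pts:
        for s in spot_point("wrist",t)[:3]: print(t,round(s["score"],2),np.round(s["uv"],1),np.round(atz(M,*s["uv"],z),4))
    return M,p,d,C
E
python3 - <<'E'
from h import *
look("w1",["gauge","gauge_stand","block_a"],[("stand_mouth",.046),("block_a_mouth",.038)])
p,d=snapshot("scene");save("pics/s2.png",p)
E
```

```text
2.2 [0.4995 0.1004 0.2948] [3.1415e+00 1.0000e-03 1.5676e+00] [ 8.7800e-02 -1.4000e-03  1.2669e+00 -1.1000e-03  1.8761e+00  9.0700e-02] cam [0.4995 0.1709 0.484 ] fwd [-0.    -0.24  -0.971] right [ 1.    -0.002  0.001]
gauge 0.67 [482. 181.] 974 [0.6821 0.0909 0.0931] 0.1137
gauge 0.59 [580. 201.] 697 [0.8372 0.0539 0.0504] 0.0747
gauge 0.44 [279. 230.] 1498 [0.4327 0.007  0.0373] 0.039
gauge_stand 0.89 [461. 169.] 2144 [0.6745 0.0995 0.0452] 0.0474
block_a 0.8 [280. 136.] 1634 [0.4341 0.1389 0.0377] 0.0394
block_a 0.67 [280. 228.] 1416 [0.4329 0.0094 0.0373] 0.039
block_a 0.45 [459. 167.] 2081 [0.6742 0.0997 0.0452] 0.0473
stand_mouth 0.6 [468.6 176.9] [0.6873 0.0878 0.046 ]
stand_mouth 0.39 [282.1 227.6] [0.4369 0.0173 0.046 ]
block_a_mouth 0.44 [336.5  24.1] [0.5111 0.2758 0.038 ]
```

```bash
python3 - <<'E'
import cv2,numpy as np
w=cv2.imread("pics/w1.png");s=cv2.imread("pics/s2.png")
a=cv2.resize(w[100:300,400:640],(480,400),interpolation=3)
b=cv2.resize(s,(640,400))[:, :320]
cv2.imwrite("pics/v3.png",np.hstack([a,b]))
E
python3 - <<'E'
from h import *
Z=np.load("w1.npz");p,d=Z["p"],Z["d"];m=camera_model("wrist");C=cloud((m,Z["R"],Z["t"]),d)
def rect(k,n):
    q=C[k];r=cv2.minAreaRect((q[:,:2]*1000).astype(np.float32));print(n,np.round(r[0],1),np.round(r[1],1),round(r[2],1),"z",np.round(np.percentile(q[:,2],[5,50,95]),4),k.sum())
def near(x,y,r):return (np.hypot(C[...,0]-x,C[...,1]-y)<r)&(d>0)
for n,x,y in(("L",.433,.137),("M",.433,.002),("R",.571,-.128)):
    k=near(x,y,.045)&(C[...,2]>.033)&(C[...,2]<.042);rect(k,n)
    g=p.sum(-1).astype(float)
    kk=near(x,y,.016)&(g<130); q=C[near(x,y,.016)]; v,u=np.where(kk)
    print("  dark",kk.sum(), u.mean() if len(u) else 0, v.mean() if len(v) else 0, np.percentile(g[near(x,y,.02)],[2,10,50]))
rect(near(.69,.088,.055)&(C[...,2]>.042)&(C[...,2]<.050),"stand")
k=near(.69,.088,.03)&(C[...,2]>.106)&(C[...,2]<.12);rect(k,"gauge top")
E
```

```text
L [432.8 137.6] [59.3 44.2] 89.4 z [0.0363 0.0378 0.0392] 1508
  dark 3783 23.48215701823949 322.38038593708694 [ 88. 113. 131.]
M [431.8   4.1] [60.8 43.9] 69.8 z [0.0359 0.0375 0.0389] 1196
  dark 0 0 0 [223.8 253.  437. ]
R [ 569.6 -129.4] [14.9 73.1] 13.7 z [0.0344 0.0372 0.0384] 36Traceback (most recent call last):
  File "<stdin>", line 10, in <module>
    return _quantile_unchecked(
        a, q, axis, out, overwrite_input, method, keepdims, weights)
    return _ureduce(a,
                    func=_quantile_ureduce_func,
    ...<5 lines>...
                    overwrite_input=overwrite_input,
                    method=method)
    r = func(a, **kwargs)
    result = _quantile(arr,
                       quantiles=q,
    ...<2 lines>...
                       out=out,
                       weights=wgt)
    slices_having_nans = np.isnan(arr[-1, ...])
                                  ~~~^^^^^^^^^
IndexError: index -1 is out of bounds for axis 0 with size 0
```

View pics/v3.png

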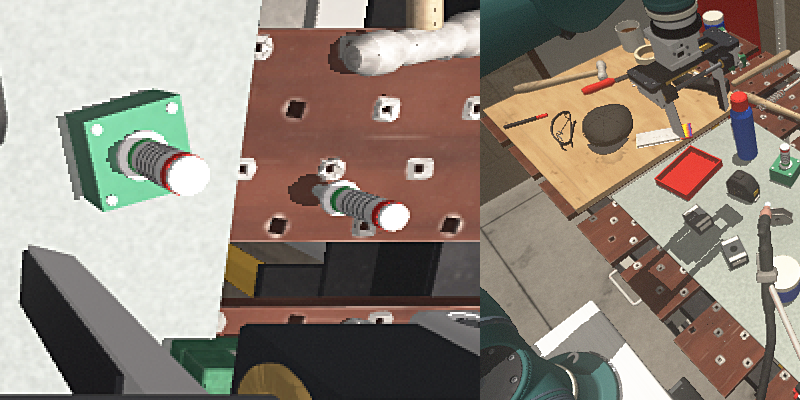

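The crop shows the wanted gauge in the green stand (wrist px 485,180). The smaller one stands loose on the rear table (px 590,205), so I am taking the one in the stand.

move_arm(steps=[0,0,0,0.19,-0.013,-0.04,1,0,0,0,0.19,-0.013,-0.04,1,0,0,0,0.19,-0.013,-0.04,1,0,0,0,0.19,-0.013,-0.04,1,0,0,0,0.19,-0.013,-0.04,1,0,0,0,0.19,-0.013,-0.04,1])

```text
time: 3.15
tool_pos: [0.6873, 0.0922, 0.2524]
ee_rot: [-3.137, -0.0, 1.573]
wrist_force: [-0.1, 0.8, -0.5]
width: 0.0938
finger_force: 0.0
```

```bash
python3 - <<'E'
from h import *
M,p,d,C=look("w2",["gauge"],[("stand_mouth",.046),("gauge_tip",.018)])
def near(x,y,r):return (np.hypot(C[...,0]-x,C[...,1]-y)<r)&(d>0)
def rect(k,n):
    q=C[k]
    if len(q)<8: print(n,len(q));return
    r=cv2.minAreaRect((q[:,:2]*1000).astype(np.float32));print(n,np.round(r[0],1),np.round(r[1],1),round(r[2],1),"z",np.round(np.percentile(q[:,2],[5,50,95]),4),k.sum())
rect(near(.69,.088,.055)&(C[...,2]>.042)&(C[...,2]<.050),"stand")
rect(near(.69,.088,.03)&(C[...,2]>.11)&(C[...,2]<.12),"gauge top")
rect(near(.69,.088,.03)&(C[...,2]>.055)&(C[...,2]<.12),"gauge all")
# sides by slices
for z in np.arange(.055,.12,.01):
    q=C[near(.69,.088,.03)&(abs(C[...,2]-z)<.005)]
    if len(q)>5:print(round(z,3),len(q),np.round(q.min(0),4),np.round(q.max(0),4))
ps,ds=snapshot("scene");np.savez("s3.npz",p=ps,d=ds);S=cloud(P("scene"),ds)
ang=np.arctan2(.0872,.69);r=S[...,0]*np.cos(ang)+S[...,1]*np.sin(ang);t=-S[...,0]*np.sin(ang)+S[...,1]*np.cos(ang)
k=(ds>0)&(abs(t)<.12)&(S[...,2]>.22)
for a in np.arange(-.1,.8,.05):
    kk=k&(r>=a)&(r<a+.05)
    if kk.sum()>10:print("arm r",round(a,2),kk.sum(),"z",np.round(np.percentile(S[kk][:,2],[1,50,99]),3),"t",np.round(np.percentile(t[kk],[1,99]),3))
E
```

```text
3.15 [0.6873 0.0922 0.2524] [-3.1367 -0.      1.5735] [5.1400e-02 4.2640e-01 8.4350e-01 3.0000e-04 1.8766e+00 4.8800e-02] cam [0.6879 0.1624 0.4417] fwd [-0.004 -0.239 -0.971] right [ 1.     0.003 -0.004]
gauge 0.62 [454. 208.] 568 [0.8386 0.055  0.0586] 0.0748
gauge 0.6 [330. 180.] 803 [0.6893 0.0933 0.1106] 0.1138
stand_mouth 0.78 [329.1 176.6] [0.6885 0.0885 0.046 ]
gauge_tip 0.9 [330.6 175.2] [0.6904 0.0852 0.018 ]
gauge_tip 0.66 [443.3 197.1] [0.8374 0.0568 0.018 ]
stand [689.4  87.5] [64.  64.5] 16.7 z [0.0443 0.0457 0.0473] 2035
gauge top [689.3  87.9] [22.3 22.9] 0.7 z [0.1113 0.1125 0.1138] 412
gauge all [689.4  88.3] [23.9 23.3] 15.3 z [0.0622 0.1121 0.1137] 610
0.055 165 [0.6729 0.0792 0.05  ] [0.7061 0.1035 0.0598]
0.065 34 [0.6779 0.0907 0.06  ] [0.7011 0.1001 0.0697]
0.075 26 [0.6783 0.0921 0.0702] [0.7006 0.0995 0.08  ]
0.085 38 [0.6775 0.0899 0.0803] [0.7004 0.0995 0.0885]
0.095 40 [0.6777 0.0904 0.0919] [0.7011 0.0996 0.0999]
0.105 46 [0.6772 0.0811 0.1002] [0.7007 0.0999 0.1099]
0.115 412 [0.6782 0.0764 0.1102] [0.7005 0.0993 0.1145]
arm r -0.05 62 z [0.223 0.224 0.227] t [-0.03  -0.008]
arm r 0.0 2027 z [0.22  0.224 0.227] t [-0.05   0.043]
arm r 0.05 580 z [0.22  0.23  0.271] t [-0.026  0.118]
arm r 0.1 947 z [0.226 0.29  0.348] t [0.11  0.117]
arm r 0.15 303 z [0.335 0.375 0.531] t [-0.025  0.114]
arm r 0.2 2122 z [0.521 0.554 0.59 ] t [-0.027 -0.008]
arm r 0.25 4921 z [0.534 0.583 0.604] t [-0.02   0.053]
arm r 0.3 4764 z [0.534 0.585 0.604] t [-0.025  0.055]
arm r 0.35 2606 z [0.535 0.575 0.601] t [-0.028 -0.001]
arm r 0.4 1340 z [0.532 0.562 0.587] t [-0.028 -0.013]
arm r 0.45 571 z [0.532 0.552 0.569] t [-0.028 -0.012]
arm r 0.5 294 z [0.516 0.539 0.55 ] t [-0.04  0.01]
arm r 0.6 1430 z [0.281 0.395 0.447] t [-0.021  0.047]
arm r 0.65 1804 z [0.381 0.448 0.485] t [-0.032  0.038]
arm r 0.7 835 z [0.274 0.379 0.466] t [-0.035  0.011]
arm r 0.75 474 z [0.371 0.408 0.411] t [-0.039  0.022]
```

move_arm(steps=[0,0,0,0.001,0,-0.05,1,0,0,0,0.001,0,-0.1,1,0,0,0,0.001,0,-0.11,1,0,0,0,0.001,0,-0.11,1,0,0,0,0.001,0,-0.11,1])

```text
time: 3.9
tool_pos: [0.6902, 0.091, 0.1496]
ee_rot: [3.135, -0.0, 1.572]
wrist_force: [-0.5, -0.2, 1.5]
width: 0.0941
finger_force: 0.0
```

move_arm(steps=[0,0,0,0,-0.003,-0.02,1,0,0,0,0,-0.003,-0.04,1,0,0,0,0,-0.003,-0.058,1,0,0,0,0,-0.003,-0.058,1,0,0,0,0,-0.003,-0.058,1,0,0,0,0,-0.003,-0.058,0.2,0,0,0,0,-0.003,-0.058,0.1,0,0,0,0,-0.003,-0.058,0.1,0,0,0,0,-0.003,-0.058,0.1,0,0,0,0,-0.003,-0.058,0.1,0,0,0,0,-0.003,-0.058,0.1])

```text
time: 5.0
tool_pos: [0.6886, 0.0879, 0.0871]
ee_rot: [-3.141, 0.0, 1.572]
wrist_force: [0.3, -0.2, 0.1]
width: 0.0494
finger_force: 0.0
```

```bash
python3 - <<'E'
from h import *
o=get_obs();print({k:np.round(v,4) for k,v in o.items()})
E
```

```text
{'time': np.float64(5.0), 'joint_positions': array([ 0.0453,  0.4468,  1.1416, -0.    ,  1.5533,  0.0443]), 'qvel': array([-0.    ,  0.0001,  0.003 ,  0.    ,  0.0003,  0.0018]), 'joint_torque': array([ 1.60000e-03, -4.83207e+01, -2.97344e+01,  7.50000e-02,
        1.33000e-02,  1.00000e-04]), 'tool_pos': array([0.6886, 0.0879, 0.0871]), 'ee_rot': array([-3.1415,  0.    ,  1.5718]), 'wrist_force': array([ 0.3277, -0.2456,  0.1495]), 'wrist_torque': array([-0.0692,  0.0495,  0.0049]), 'finger_force': np.float64(0.0), 'width': np.float64(0.0494)}
```

move_arm(steps=[0,0,0,0,0,0,0.1,0,0,0,0,0,0,0.1,0,0,0,0,0,0,0.1,0,0,0,0,0,0,0.1,0,0,0,0,0,0,0.1])

```text
time: 5.5
tool_pos: [0.6887, 0.0878, 0.0871]
ee_rot: [3.142, -0.0, 1.572]
wrist_force: [0.7, 0.3, -0.2]
width: 0.0232
finger_force: 30.0
```

move_arm(steps=[0,0,0,0,0,0.03,0.1,0,0,0,0,0,0.07,0.1,0,0,0,-0.02,0.005,0.1,0.1,0,0,0,-0.06,0.012,0.1,0.1,0,0,0,-0.1,0.02,0.1,0.1,0,0,0,-0.15,0.03,0.1,0.1,0,0,0,-0.2,0.04,0.1,0.1,0,0,0,-0.24,0.05,0.08,0.1,0,0,0,-0.2555,0.0495,0.05,0.1,0,0,0,-0.2555,0.0495,0.035,0.1,0,0,0,-0.2555,0.0495,0.035,0.1,0,0,0,-0.2555,0.0495,0.035,0.1])

```text
time: 6.7
tool_pos: [0.4334, 0.1373, 0.1226]
ee_rot: [3.141, -0.0, 1.572]
wrist_force: [-0.1, -0.5, -1.3]
width: 0.0231
finger_force: 30.0
```

```bash
python3 - <<'E'
from h import *
o=get_obs();print(o["wrist_force"],o["width"])
M,p,d,C=look("w3",[],[("block_a_mouth",.038),("gauge_tip",.053)])
m,R,t=M
for X in([.4335,.1375,.038],[*o["tool_pos"][:2],o["tool_pos"][2]-.069]):
    c=R@np.array(X)+t;print(np.round([c[0]/c[2]*m["fx"]+m["cx"],c[1]/c[2]*m["fy"]+m["cy"]],1))
cv2.imwrite("pics/c4.png",cv2.resize(p[80:320,200:440,::-1],(600,600),interpolation=3))
E
```

```text
[-0.13137833 -0.53947798 -1.27540971] 0.023103795576212727
6.7 [0.4334 0.1373 0.1226] [ 3.1412 -0.      1.5717] [ 0.1821 -0.1017  1.7027 -0.      1.5402  0.1812] cam [0.4331 0.2076 0.3119] fwd [ 0.001 -0.239 -0.971] right [1.    0.002 0.001]
[327.4 198.8]
[327.3 203.8]
```

View pics/c4.png

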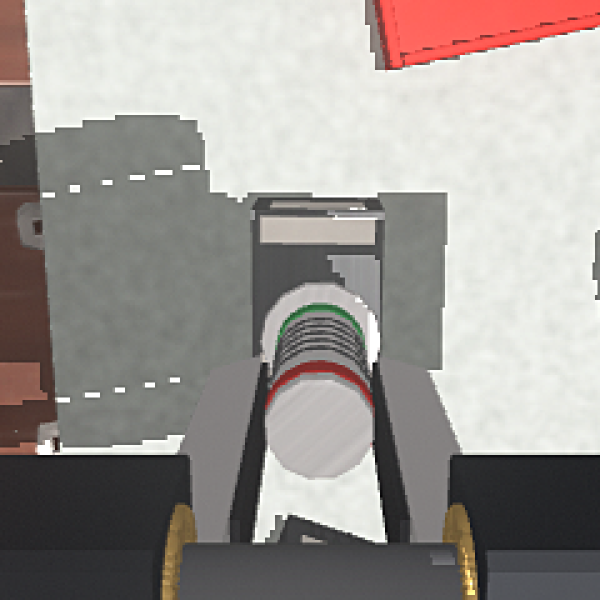

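The crop shows the gauge held upright over the left block, with its handle top at crop px (320,425). It hides the bore. Descending gently.

move_arm(steps=[0,0,0,0,0,-0.006,0.1,0,0,0,0,0,-0.011,0.1,0,0,0,0,0,-0.013,0.1,0,0,0,0,0,-0.014,0.1,0,0,0,0,0,-0.015,0.1,0,0,0,0,0,-0.015,0.1])

```text
time: 7.45
tool_pos: [0.4332, 0.1374, 0.1072]
ee_rot: [3.142, -0.0, 1.572]
wrist_force: [0.2, -0.2, -1.1]
width: 0.0229
finger_force: 30.0
```

move_arm(steps=[0,0,0,0,0,-0.001,0.1,0,0,0,0,0,-0.001,0.1,0,0,0,0,0,-0.0015,0.1,0,0,0,0,0,-0.0015,0.1])

```text
time: 7.85
tool_pos: [0.4336, 0.1375, 0.1068]
ee_rot: [3.14, -0.0, 1.572]
wrist_force: [-1.9, -0.8, 4.4]
width: 0.0234
finger_force: 30.0
```

move_arm(steps=[0,0,0,0,0,-0.0005,0.1,0,0,0,0,0,-0.0005,0.1,0,0,0,0,0,0.03,0.1,0,0,0,0,-0.04,0.055,0.1,0,0,0,0,-0.09,0.055,0.1,0,0,0,0,-0.14,0.055,0.1,0,0,0,0,-0.19,0.055,0.1,0,0,0,0,-0.2,0.055,0.1,0,0,0,0,-0.2,0.055,0.1,0,0,0,0,-0.2,0.055,0.1])

```text
time: 8.85
tool_pos: [0.4331, -0.0618, 0.1603]
ee_rot: [-3.141, -0.001, 1.572]
wrist_force: [-0.4, 0.4, -1.0]
width: 0.0231
finger_force: 30.0
```

```bash
cat >> h.py <<'E'
def bore(M,p,d,C,x,y,top=.0378):
    m,R,t=M
    near=lambda r:(np.hypot(C[...,0]-x,C[...,1]-y)<r)&(d>0)
    k=near(.045)&(C[...,2]>.033)&(C[...,2]<.043);q=C[k]
    r=cv2.minAreaRect((q[:,:2]*1000).astype(np.float32));print("rect",np.round(r[0],1),np.round(r[1],1),round(r[2],1),"z",np.median(q[:,2]))
    # orthorectify top plane at 0.5mm/px
    n=160;g=np.arange(n)*.0005-.04
    X=np.stack([np.broadcast_to(x+g[None,:],(n,n)),np.broadcast_to(y+g[:,None],(n,n)),np.full((n,n),top)],-1)
    c=X@R.T+t;mu=(c[...,0]/c[...,2]*m["fx"]+m["cx"]).astype(np.float32);mv=(c[...,1]/c[...,2]*m["fy"]+m["cy"]).astype(np.float32)
    o=cv2.remap(p,mu,mv,cv2.INTER_LINEAR);G=cv2.GaussianBlur(cv2.cvtColor(o,cv2.COLOR_RGB2GRAY),(0,0),2)
    for h in cv2.HoughCircles(G,cv2.HOUGH_GRADIENT,1,20,param1=60,param2=8,minRadius=7,maxRadius=27)[0][:4] if cv2.HoughCircles(G,cv2.HOUGH_GRADIENT,1,20,param1=60,param2=8,minRadius=7,maxRadius=27) is not None else []:
        print("circ",np.round([x+g[0]+h[0]*.0005,y+g[0]+h[1]*.0005],4),"dia mm",h[2])
    return o
E
python3 - <<'E'
from h import *
M,p,d,C=look("w4",[],[("block_a_mouth",.038)])
o=bore(M,p,d,C,.432,.004);save("pics/o4.png",cv2.resize(o,(480,480)))
E
```

```text
8.85 [ 0.4331 -0.0618  0.1603] [-3.1410e+00 -1.2000e-03  1.5721e+00] [-2.7220e-01 -1.5720e-01  1.6765e+00  1.0000e-03  1.6231e+00 -2.7350e-01] cam [0.433  0.0083 0.3496] fwd [ 0.    -0.237 -0.971] right [ 1.     0.002 -0.   ]
block_a_mouth 0.8 [464.6 256.6] [ 0.5708 -0.1306  0.038 ]
rect [431.4   3.7] [60.1 44. ] 69.8 z 0.03783371092359279
circ [0.4313 0.0043] dia mm 18.8
circ [ 0.4348 -0.0142] dia mm 25.2
circ [ 0.4133 -0.0052] dia mm 22.4
circ [0.4223 0.0143] dia mm 25.2
```

View pics/o4.png

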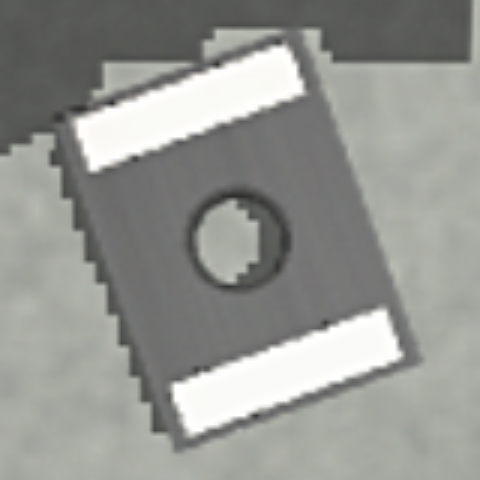

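The rectified view shows the middle bore at px (238,240), about 16–17 mm wide and centred at (0.4317, 0.0040).

move_arm(steps=[0,0,0,-0.0018,0.04,0,0.1,0,0,0,-0.0018,0.0665,-0.02,0.1,0,0,0,-0.0018,0.0665,-0.045,0.1,0,0,0,-0.0018,0.0665,-0.045,0.1,0,0,0,-0.0018,0.0665,-0.045,0.1,0,0,0,-0.0018,0.0665,-0.05,0.1,0,0,0,-0.0018,0.0665,-0.054,0.1,0,0,0,-0.0018,0.0665,-0.0555,0.1,0,0,0,-0.0018,0.0665,-0.0555,0.1])

```text
time: 9.85
tool_pos: [0.4314, 0.0036, 0.1052]
ee_rot: [3.142, 0.0, 1.571]
wrist_force: [0.8, 0.0, -1.8]
width: 0.0233
finger_force: 30.0
```

move_arm(steps=[0,0,0,0,0,-0.003,0.1,0,0,0,0,0,-0.006,0.1,0,0,0,0,0,-0.009,0.1,0,0,0,0,0,-0.011,0.1,0,0,0,0,0,-0.0125,0.1,0,0,0,0,0,-0.013,0.1,0,0,0,0,0,-0.0135,0.1,0,0,0,0,0,-0.0135,0.1])

```text
time: 10.65
tool_pos: [0.4315, 0.0038, 0.0929]
ee_rot: [3.141, 0.0, 1.572]
wrist_force: [-3.4, 1.0, 6.0]
width: 0.023
finger_force: 30.0
```

move_arm(steps=[0,0,0,0,0,-0.0003,0.1,0,0,0,0,0,0,0.1,0,0,0,0,0,0.03,0.1,0,0,0,0,0,0.06,0.1,0,0,0,0.05,0,0.07,0.1,0,0,0,0.1,-0.01,0.07,0.1,0,0,0,0.14,-0.04,0.07,0.1,0,0,0,0.14,-0.09,0.07,0.1,0,0,0,0.14,-0.14,0.07,0.1,0,0,0,0.14,-0.19,0.07,0.1,0,0,0,0.14,-0.195,0.07,0.1,0,0,0,0.14,-0.195,0.07,0.1])

```text
time: 11.85
tool_pos: [0.5711, -0.1926, 0.1607]
ee_rot: [-3.141, -0.001, 1.569]
wrist_force: [0.3, 0.6, -0.7]
width: 0.0234
finger_force: 30.0
```

```bash
python3 - <<'E'
from h import *
M,p,d,C=look("w5",[],[("block_a_mouth",.038)])
o=bore(M,p,d,C,.572,-.129);save("pics/o5.png",cv2.resize(o,(480,480)))
ps,ds=snapshot("scene");np.savez("s5.npz",p=ps,d=ds)
E
```

```text
11.85 [ 0.5711 -0.1926  0.1607] [-3.1407e+00 -9.0000e-04  1.5687e+00] [-4.1960e-01  2.1410e-01  1.2951e+00  5.0000e-04  1.6336e+00 -4.1750e-01] cam [ 0.5713 -0.1225  0.35  ] fwd [-0.001 -0.238 -0.971] right [ 1.    -0.001 -0.   ]
block_a_mouth 0.76 [327.4 121.1] [ 0.5711 -0.1292  0.038 ]
rect [ 570.9 -129.3] [44.  60.2] 44.7 z 0.03780461694485937
circ [ 0.5708 -0.1292] dia mm 25.0
circ [ 0.5818 -0.1447] dia mm 24.1
circ [ 0.5483 -0.1232] dia mm 23.0
circ [ 0.5643 -0.1067] dia mm 23.0
```

View pics/o5.png

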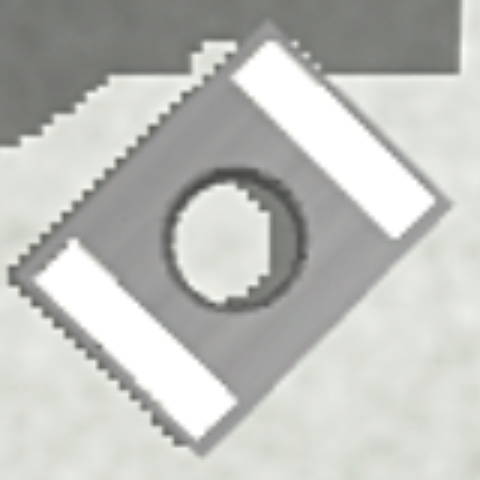

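The right bore is at px (236,240), about 23 mm wide, at (0.571, -0.129).

move_arm(steps=[0,0,0,-0.0007,0.04,-0.01,0.1,0,0,0,-0.0007,0.0618,-0.03,0.1,0,0,0,-0.0007,0.0618,-0.047,0.1,0,0,0,-0.0007,0.0618,-0.047,0.1,0,0,0,-0.0007,0.0618,-0.05,0.1,0,0,0,-0.0007,0.0618,-0.054,0.1,0,0,0,-0.0007,0.0618,-0.058,0.1,0,0,0,-0.0007,0.0618,-0.062,0.1,0,0,0,-0.0007,0.0618,-0.066,0.1,0,0,0,-0.0007,0.0618,-0.067,0.1])

```text
time: 13.0
tool_pos: [0.5703, -0.1295, 0.094]
ee_rot: [-3.141, -0.0, 1.571]
wrist_force: [-0.4, 0.3, -1.3]
width: 0.0234
finger_force: 30.0
```

move_arm(steps=[0,0,0,0,0,-0.002,0.1,0,0,0,0,0,-0.0035,0.1,0,0,0,0,0,-0.005,0.1,0,0,0,0,0,-0.005,0.1])

```text
time: 13.4
tool_pos: [0.5706, -0.1293, 0.0895]
ee_rot: [-3.141, -0.0, 1.572]
wrist_force: [0.2, -0.4, -1.3]
width: 0.0235
finger_force: 30.0
```

Step is in. Continue to the collar.

move_arm(steps=[0,0,0,0,0,-0.003,0.1,0,0,0,0,0,-0.006,0.1,0,0,0,0,0,-0.008,0.1,0,0,0,0,0,-0.01,0.1,0,0,0,0,0,-0.011,0.1,0,0,0,0,0,-0.0118,0.1,0,0,0,0,0,-0.0122,0.1,0,0,0,0,0,-0.0122,0.1])

```text
time: 14.2
tool_pos: [0.5708, -0.1294, 0.079]
ee_rot: [3.141, 0.0, 1.572]
wrist_force: [-2.3, 0.7, 4.3]
width: 0.0233
finger_force: 30.0
```

move_arm(steps=[0,0,0,0,0,-0.0003,0.1,0,0,0,0,0,0,0.1,0,0,0,0,0,0.04,0.1,0,0,0,0,0,0.085,0.1,0,0,0,0.025,0.04,0.09,0.1,0,0,0,0.05,0.08,0.09,0.1,0,0,0,0.07,0.125,0.09,0.1,0,0,0,0.09,0.17,0.09,0.1,0,0,0,0.118,0.21,0.08,0.1,0,0,0,0.118,0.2172,0.055,0.1,0,0,0,0.118,0.2172,0.05,0.1,0,0,0,0.118,0.2172,0.05,0.1])

```text
time: 15.4
tool_pos: [0.6874, 0.0874, 0.125]
ee_rot: [-3.137, 0.001, 1.572]
wrist_force: [0.0, -0.6, -1.1]
width: 0.0232
finger_force: 30.0
```

move_arm(steps=[0,0,0,0,0,-0.008,0.1,0,0,0,0,0,-0.016,0.1,0,0,0,0,0,-0.024,0.1,0,0,0,0,0,-0.032,0.1,0,0,0,0,0,-0.0365,0.1,0,0,0,0,0,-0.039,0.1,0,0,0,0,0,-0.0395,0.1,0,0,0,0,0,-0.0395,0.1])

```text
time: 16.2
tool_pos: [0.6888, 0.0879, 0.0882]
ee_rot: [3.141, -0.0, 1.572]
wrist_force: [-0.9, -0.8, -1.1]
width: 0.0232
finger_force: 30.0
```

move_arm(steps=[0,0,0,0,0,-0.0008,0.1,0,0,0,0,0,-0.0008,1,0,0,0,0,0,-0.0008,1,0,0,0,0,0,-0.0008,1,0,0,0,0,0,-0.0008,1,0,0,0,0,0,-0.0008,1,0,0,0,0,0,-0.0008,1,0,0,0,0,0,0.03,1,0,0,0,0,0,0.07,1,0,0,0,0,0,0.12,1,0,0,0,0,0,0.14,1])

```text
time: 17.3
tool_pos: [0.6903, 0.0879, 0.2349]
ee_rot: [3.132, -0.0, 1.572]
wrist_force: [1.1, 0.8, 2.0]
width: 0.0936
finger_force: 0.0
```

```bash
python3 - <<'E'
from h import *
M,p,d,C=look("w6",["gauge"],[("stand_mouth",.046)])
for z in(.06,.07,.09,.112):
    q=C[(np.hypot(C[...,0]-.689,C[...,1]-.088)<.03)&(d>0)&(abs(C[...,2]-z)<.006)]
    if len(q)>5:print(z,len(q),np.round(q.min(0),4),np.round(q.max(0),4))
# torch geometry & arm in scene s5
for f,yaw in(("s5.npz",-.36),):
    Z=np.load(f);S=cloud(P("scene"),Z["d"]);
Z=np.load("scene.npz");T=cloud(P("scene"),Z["d"]);Z=np.load("top.npz");T2=cloud(P("top"),Z["d"])
for CC in(T,T2):
    q=CC.reshape(-1,3);q=q[(q[:,2]>.1)&(q[:,0]>.2)&(q[:,0]<.5)&(q[:,1]<-.1)&(q[:,1]>-.4)]
    for y in np.arange(-.36,-.1,.03):
        a=q[(q[:,1]>=y)&(q[:,1]<y+.03)]
        if len(a)>5:print("torch y",round(y,2),len(a),np.round(np.percentile(a,[2,98],axis=0),3).tolist())
# arm fit
from scipy.optimize import least_squares
J=np.array([[1.158,.087,1.371,1.684],[.0878,-.0014,1.2669,1.8761],[.0453,.4468,1.1416,1.5533],[.1821,-.1017,1.7027,1.5402],[-.2722,-.1572,1.6765,1.6231],[-.4196,.2141,1.2951,1.6336]])
T=np.array([[.1675,.5233,.194],[.4995,.1004,.2948],[.6886,.0879,.0871],[.4334,.1373,.1226],[.4331,-.0618,.1603],[.5711,-.1926,.1607]])
def fk(x):
    a,b,e,L1,L2,H=x;q1,q2,q3=J[:,0],J[:,1],J[:,2];s=q2+q3
    r=a+L1*np.sin(q2)+L2*np.sin(s)+e*np.cos(s);z=H+L1*np.cos(q2)+L2*np.cos(s)-e*np.sin(s)
    return np.stack([r*np.cos(q1)-b*np.sin(q1),r*np.sin(q1)+b*np.cos(q1),z],1)
s=least_squares(lambda x:(fk(x)-T).ravel(),[0,.05,0,.3,.4,.1]);print(np.round(s.x,4),abs(s.fun).max())
E
```

```text
17.3 [0.6903 0.0879 0.2349] [ 3.1321e+00 -4.0000e-04  1.5718e+00] [0.0453 0.4156 0.8927 0.     1.8238 0.0442] cam [0.6883 0.1581 0.4242] fwd [ 0.01  -0.238 -0.971] right [1.    0.002 0.01 ]
gauge 0.71 [456. 208.] 636 [0.8384 0.0549 0.0575] 0.0747
gauge 0.67 [328. 179.] 888 [0.6898 0.093  0.1108] 0.1137
stand_mouth 0.57 [325.9 178.2] [0.6905 0.0859 0.046 ]
0.06 41 [0.6783 0.09   0.0544] [0.7015 0.1    0.0643]
0.07 38 [0.6786 0.0918 0.0643] [0.701  0.0995 0.0759]
0.09 48 [0.6781 0.091  0.0847] [0.7006 0.0994 0.0957]
0.112 502 [0.6776 0.0768 0.106 ] [0.7018 0.0999 0.1145]
torch y -0.36 473 [[0.288, -0.348, 0.143], [0.323, -0.331, 0.27]]
torch y -0.33 259 [[0.289, -0.33, 0.224], [0.327, -0.301, 0.242]]
torch y -0.3 348 [[0.254, -0.299, 0.121], [0.338, -0.27, 0.252]]
torch y -0.27 706 [[0.266, -0.269, 0.139], [0.348, -0.24, 0.261]]
torch y -0.24 594 [[0.322, -0.239, 0.216], [0.368, -0.21, 0.288]]
torch y -0.21 697 [[0.346, -0.209, 0.263], [0.39, -0.181, 0.354]]
torch y -0.18 405 [[0.368, -0.18, 0.295], [0.422, -0.151, 0.354]]
torch y -0.15 91 [[0.407, -0.15, 0.309], [0.444, -0.122, 0.338]]
torch y -0.36 108 [[0.288, -0.346, 0.119], [0.323, -0.33, 0.271]]
torch y -0.33 165 [[0.289, -0.33, 0.11], [0.324, -0.302, 0.267]]
torch y -0.3 95 [[0.236, -0.298, 0.101], [0.337, -0.271, 0.252]]
torch y -0.27 167 [[0.258, -0.269, 0.127], [0.348, -0.241, 0.262]]
torch y -0.24 127 [[0.318, -0.24, 0.209], [0.365, -0.21, 0.285]]
torch y -0.21 149 [[0.344, -0.209, 0.259], [0.389, -0.18, 0.352]]
torch y -0.18 190 [[0.367, -0.179, 0.295], [0.419, -0.15, 0.357]]
torch y -0.15 124 [[0.403, -0.149, 0.309], [0.443, -0.121, 0.339]]
[ 0.0006  0.0566  0.1007  0.4487  0.4991 -0.2082] 0.0009376668570547642
```

```bash
python3 - <<'E'
from h import *
from scipy.optimize import fsolve
a,b,e,L1,L2,H=[0.0006,0.0566,0.1007,0.4487,0.4991,-0.2082]
def ik(x,y,z):
    rr=np.sqrt(x*x+y*y-b*b);q1=np.arctan2(y,x)-np.arctan2(b,rr)
    f=lambda q:[a+L1*np.sin(q[0])+L2*np.sin(q[0]+q[1])+e*np.cos(q[0]+q[1])-rr,H+L1*np.cos(q[0])+L2*np.cos(q[0]+q[1])-e*np.sin(q[0]+q[1])-z]
    return q1,fsolve(f,[.3,1.3]),rr
Z=np.load("s5.npz");S=cloud(P("scene"),Z["d"])
def arm(S,q1,lo=.22):
    c,s=np.cos(q1),np.sin(q1);r=S[...,0]*c+S[...,1]*s;t=-S[...,0]*s+S[...,1]*c
    for A in np.arange(.1,.7,.05):
        k=(r>=A)&(r<A+.05)&(t<.13)&(t>-.03)&(S[...,2]>lo)&(Z["d"]>0)
        if k.sum()>10:print(round(A,2),k.sum(),np.round(np.percentile(S[...,2][k],[1,50,99]),3),np.round(np.percentile(t[k],[1,99]),3))
arm(S,-.4196,.36)
for n,T in(("s3",(.6873,.0922,.2524)),("s5",(.5711,-.1926,.1607)),("blue",(.55,-.307,.03)),("bluemid",(.523,-.307,.03)),("bluehi",(.55,-.307,.16)),("L",(.433,.1375,.025)),("R",(.571,-.129,.025)),("red",(.517,.285,.03))):
    q1,q,rr=ik(*T);s=q[0]+q[1];re,ze=L1*np.sin(q[0]),L1*np.cos(q[0]);dz=L2*np.cos(s)-e*np.sin(s)
    print(n,np.round(q1,3),np.round(q,3),"elbow r",round(re,3),"bottom at elbow",round(ze+.124,3),"at wrist",round(rr,3),round(ze+dz+.072,3), "at r=.42:",round(ze+.124+(dz-.052)*(.42-re)/(rr-re),3))
Z=np.load("top.npz");C=cloud(P("top"),Z["d"])
for n,x,y in(("red",.517,.285),("blue",.524,-.308)):
    pp=Z["p"].astype(int);col=(pp[...,0]-pp[...,2]>70)if n=="red" else (pp[...,2]-pp[...,0]>60)
    k=(np.hypot(C[...,0]-x,C[...,1]-y)<.1)&col&(C[...,2]<.05)&(Z["d"]>0)
    r=cv2.minAreaRect((C[k][:,:2]*1000).astype(np.float32));print(n,r)
E
```

```text
0.1 353 [0.361 0.394 0.425] [0.121 0.13 ]
0.15 64 [0.536 0.544 0.553] [0.005 0.012]
0.2 6151 [0.529 0.58  0.6  ] [0.002 0.089]
0.25 7884 [0.521 0.579 0.595] [0.003 0.11 ]
0.3 6344 [0.511 0.568 0.583] [0.004 0.11 ]
0.35 4802 [0.499 0.553 0.571] [0.009 0.081]
0.4 5143 [0.48  0.545 0.563] [0.002 0.111]
0.45 4810 [0.478 0.531 0.556] [0.002 0.112]
0.5 5010 [0.48  0.531 0.561] [0.002 0.112]
0.55 7458 [0.364 0.537 0.564] [-0.002  0.111]
0.6 2668 [0.366 0.537 0.565] [-0.002  0.11 ]
s3 0.052 [0.422 0.848] elbow r 0.184 bottom at elbow 0.533 at wrist 0.691 0.533 at r=.42: 0.533
s5 -0.419 [0.213 1.295] elbow r 0.095 bottom at elbow 0.563 at wrist 0.6 0.441 at r=.42: 0.484
blue -0.599 [0.346 1.396] elbow r 0.152 bottom at elbow 0.546 at wrist 0.627 0.31 at r=.42: 0.413
bluemid -0.624 [0.297 1.459] elbow r 0.131 bottom at elbow 0.553 at wrist 0.604 0.31 at r=.42: 0.405
bluehi -0.599 [0.274 1.223] elbow r 0.122 bottom at elbow 0.556 at wrist 0.627 0.44 at r=.42: 0.488
L 0.183 [-0.025  1.833] elbow r -0.011 bottom at elbow 0.573 at wrist 0.451 0.305 at r=.42: 0.323
R -0.319 [0.257 1.52 ] elbow r 0.114 bottom at elbow 0.558 at wrist 0.583 0.305 at r=.42: 0.393
red 0.408 [0.263 1.502] elbow r 0.117 bottom at elbow 0.557 at wrist 0.588 0.31 at r=.42: 0.398
red ((515.2598266601562, 284.8714599609375), (145.38096618652344, 119.32754516601562), 11.5496244430542)
blue ((520.8663940429688, -305.6777038574219), (112.42906188964844, 143.7752685546875), 89.33173370361328)
```

move_arm(steps=[0,0,0.1,-0.02,-0.04,0,1,0,0,0.2,-0.045,-0.085,0,1,0,0,0.32,-0.07,-0.13,0,1,0,0,0.45,-0.095,-0.175,-0.01,1,0,0,0.6,-0.118,-0.2172,-0.05,1,0,0,0.72,-0.118,-0.2172,-0.09,1,0,0,0.78,-0.118,-0.2172,-0.1078,1,0,0,0.78,-0.118,-0.2172,-0.1078,1,0,0,0.78,-0.118,-0.2172,-0.1078,1])

```text
time: 18.35
tool_pos: [0.5697, -0.1289, 0.1184]
ee_rot: [-3.14, -0.003, 2.351]
wrist_force: [0.3, 0.1, 0.9]
width: 0.094
finger_force: 0.0
```

```bash
python3 - <<'E'
from h import *
M,p,d,C=look("w7",[],[("block_a_mouth",.038)])
bore(M,p,d,C,.571,-.1292)
cv2.imwrite("pics/c7.png",p[40:340,120:520,::-1])
E
```

```text
18.35 [ 0.5697 -0.1289  0.1184] [-3.1402 -0.0032  2.3505] [-3.1970e-01  1.9210e-01  1.4053e+00  2.0000e-04  1.5477e+00 -1.0994e+00] cam [ 0.5215 -0.0789  0.3079] fwd [ 0.166 -0.168 -0.972] right [ 0.711  0.704 -0.   ]
block_a_mouth 0.91 [324.7 202.8] [ 0.5704 -0.1316  0.038 ]
rect [ 568.7 -128.7] [43.9 60.7] 44.8 z 0.03778953265985401
circ [ 0.5578 -0.1079] dia mm 25.2
circ [ 0.5483 -0.1209] dia mm 26.4
circ [ 0.5688 -0.1294] dia mm 23.6
circ [ 0.5898 -0.1329] dia mm 21.6
```

View pics/c7.png

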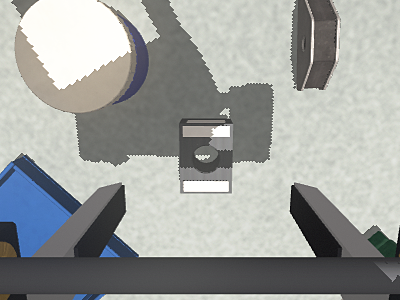

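The crop shows the right block centred between the open fingers at (205,155). The jar and magnet are clear.

move_arm(steps=[0,0,0,-0.001,0,-0.04,1,0,0,0,-0.001,0,-0.075,1,0,0,0,-0.001,0,-0.095,1,0,0,0,-0.001,0,-0.095,1,0,0,0,-0.001,0,-0.095,0.35,0,0,0,-0.001,0,-0.095,0.35,0,0,0,-0.001,0,-0.095,0.35,0,0,0,-0.001,0,-0.095,0.35,0,0,0,-0.001,0,-0.095,0.35,0,0,0,-0.001,0,-0.095,0.35,0,0,0,-0.001,0,-0.095,0.35,0,0,0,-0.001,0,-0.095,0.35])

```text
time: 19.65
tool_pos: [0.5694, -0.1297, 0.0254]
ee_rot: [-3.141, 0.0, 2.352]
wrist_force: [-2.0, -0.4, 2.0]
width: 0.043
finger_force: 30.0
```

move_arm(steps=[0,0,0,0,0,0.04,0.35,0,0,-0.05,0,0,0.085,0.35,0,0,-0.1,-0.003,0.02,0.125,0.35,0,0,-0.2,-0.01,0.055,0.155,0.35,0,0,-0.3,-0.017,0.1,0.165,0.35,0,0,-0.4,-0.024,0.145,0.165,0.35,0,0,-0.5,-0.03,0.19,0.165,0.35,0,0,-0.58,-0.037,0.235,0.165,0.35,0,0,-0.58,-0.044,0.28,0.165,0.35,0,0,-0.58,-0.05,0.325,0.165,0.35,0,0,-0.58,-0.056,0.37,0.165,0.35,0,0,-0.58,-0.062,0.413,0.16,0.35])

```text
time: 20.85
tool_pos: [0.507, 0.2858, 0.1846]
ee_rot: [-3.141, -0.0, 1.772]
wrist_force: [0.3, -0.0, -1.8]
width: 0.0428
finger_force: 30.0
```

```bash
python3 - <<'E'
from h import *
M,p,d,C=look("w8",["red_tray"])
pp=p.astype(int);k=(pp[...,0]-pp[...,2]>70)&(pp[...,0]-pp[...,1]>70)&(d>0)&(C[...,2]>.025)&(C[...,2]<.036)
q=C[k];print(np.round(q.min(0),4),np.round(q.max(0),4),cv2.minAreaRect((q[:,:2]*1000).astype(np.float32)))
E
```

```text
20.85 [0.507  0.2858 0.1846] [-3.1414e+00 -5.0000e-04  1.7723e+00] [4.1560e-01 1.6070e-01 1.3099e+00 5.0000e-04 1.6711e+00 2.1410e-01] cam [0.493  0.3546 0.3739] fwd [ 0.048 -0.233 -0.971] right [0.98  0.201 0.   ]
red_tray 0.78 [339. 167.] 9404 [0.52   0.3016 0.01  ] 0.0302
[0.4354 0.2252 0.025 ] [0.6354 0.447  0.0319] ((556.7613525390625, 311.1304931640625), (264.60491943359375, 159.90447998046875), 36.12181854248047)
```

move_arm(steps=[0,0,0,0.003,0,-0.045,0.35,0,0,0,0.003,0,-0.09,0.35,0,0,0,0.003,0,-0.13,0.35,0,0,0,0.003,0,-0.148,0.35,0,0,0,0.003,0,-0.154,0.35,0,0,0,0.003,0,-0.155,0.35,0,0,0,0.003,0,-0.155,0.35])

```text
time: 21.65
tool_pos: [0.5117, 0.2838, 0.0314]
ee_rot: [3.139, -0.0, 1.772]
wrist_force: [-0.2, -0.8, -3.3]
width: 0.0432
finger_force: 30.0
```

move_arm(steps=[0,0,0,0,0,-0.001,0.35,0,0,0,0,0,-0.001,0.35,0,0,0,0,0,-0.001,0.7,0,0,0,0,0,-0.001,0.7,0,0,0,0,0,-0.001,0.7,0,0,0,0,0,-0.001,0.7,0,0,0,0,0,-0.001,0.7,0,0,0,0,0,0.03,0.7,0,0,0,0,0,0.07,1,0,0,0,0,0,0.12,1])

```text
time: 22.65
tool_pos: [0.5092, 0.283, 0.1491]
ee_rot: [-3.137, 0.001, 1.772]
wrist_force: [1.0, 1.0, 0.0]
width: 0.0782
finger_force: 0.0
```

```bash
python3 - <<'E'
from h import *
M,p,d,C=look("w9",["block_a"])
bore(M,p,d,C,.5115,.284,.042)
k=(np.hypot(C[...,0]-.5115,C[...,1]-.284)<.02)&(d>0);q=C[k];print(np.round(np.percentile(q[:,2],[5,50,95]),4))
E
```

```text
22.65 [0.5092 0.283  0.1491] [-3.1366e+00  1.1000e-03  1.7718e+00] [ 0.4099  0.1766  1.362  -0.      1.6081  0.2089] cam [0.4961 0.3523 0.3383] fwd [ 0.044 -0.236 -0.971] right [ 0.98   0.2   -0.004]
block_a 0.78 [217. 379.] 339 [0.4311 0.0352 0.0127] 0.0256
block_a 0.75 [246. 293.] 487 [0.4489 0.162  0.0367] 0.0388
block_a 0.62 [334. 195.] 3132 [0.5111 0.287  0.0416] 0.0431
rect [511.8 285.2] [44.  60.6] 11.2 z 0.04169419707631174
circ [0.5013 0.3078] dia mm 26.4
circ [0.5008 0.2658] dia mm 23.0
circ [0.5128 0.2858] dia mm 25.2
circ [0.5008 0.2943] dia mm 16.1
[0.0092 0.0416 0.2839]
```

Block rests flat in the red tray (top at z 0.0417). Next: the left block.

move_arm(steps=[0,0,-0.07,-0.023,-0.043,0,1,0,0,-0.14,-0.046,-0.087,-0.01,1,0,0,-0.21,-0.07,-0.13,-0.03,1,0,0,-0.21,-0.0775,-0.1465,-0.06,1,0,0,-0.21,-0.0775,-0.1465,-0.06,1,0,0,-0.21,-0.0775,-0.1465,-0.06,1])

```text
time: 23.35
tool_pos: [0.4332, 0.1373, 0.0902]
ee_rot: [-3.141, -0.001, 1.561]
wrist_force: [0.3, 0.4, 0.9]
width: 0.094
finger_force: 0.0
```

```bash
python3 - <<'E'
from h import *
M,p,d,C=look("w10",[],[("block_a_mouth",.038)])
bore(M,p,d,C,.4335,.1375)
E
```

```text
23.35 [0.4332 0.1373 0.0902] [-3.1415e+00 -7.0000e-04  1.5609e+00] [ 1.8160e-01 -8.1800e-02  1.7502e+00  7.0000e-04  1.4732e+00  1.9140e-01] cam [0.4338 0.2075 0.2796] fwd [-0.002 -0.238 -0.971] right [ 1.    -0.009  0.   ]
block_a_mouth 0.64 [325.3 198.5] [0.4318 0.146  0.038 ]
rect [432.6 137. ] [61.1 44.2] 89.4 z 0.03771061164274975
circ [0.4453 0.1628] dia mm 13.7
circ [0.4243 0.1608] dia mm 21.6
circ [0.4328 0.1373] dia mm 9.6
circ [0.4413 0.1293] dia mm 23.9
```

move_arm(steps=[0,0,0,0,0,-0.035,1,0,0,0,0,0,-0.058,1,0,0,0,0,0,-0.064,1,0,0,0,0,0,-0.064,0.35,0,0,0,0,0,-0.064,0.35,0,0,0,0,0,-0.064,0.35,0,0,0,0,0,-0.064,0.35,0,0,0,0,0,-0.064,0.35,0,0,0,0,0,-0.064,0.35,0,0,0,0,0,-0.064,0.35,0,0,0,0,0,-0.064,0.35])

```text
time: 24.55
tool_pos: [0.4329, 0.1371, 0.0264]
ee_rot: [-3.141, 0.0, 1.562]
wrist_force: [-1.3, -0.5, 0.5]
width: 0.0423
finger_force: 30.0
```

move_arm(steps=[0,0,0,0,0,0.04,0.35,0,0,0,0,0,0.085,0.35,0,0,0,0.01,-0.01,0.13,0.35,0,0,0,0.035,-0.035,0.16,0.35,0,0,0,0.065,-0.07,0.165,0.35,0,0,0,0.095,-0.108,0.165,0.35,0,0,0,0.125,-0.145,0.165,0.35,0,0,0,0.155,-0.18,0.165,0.35,0,0,0,0.157,-0.225,0.165,0.35,0,0,0,0.157,-0.27,0.165,0.35])

```text
time: 25.55
tool_pos: [0.5902, -0.1343, 0.1885]
ee_rot: [-3.138, -0.001, 1.562]
wrist_force: [0.0, -0.7, -3.1]
width: 0.0424
finger_force: 30.0
```

move_arm(steps=[0,0,0,0,-0.045,0,0.35,0,0,0,0,-0.09,0,0.35,0,0,0,-0.01,-0.135,0,0.35,0,0,0,-0.035,-0.17,0,0.35,0,0,0,-0.055,-0.1735,0,0.35,0,0,0,-0.055,-0.1735,-0.03,0.35,0,0,0,-0.055,-0.1735,-0.03,0.35])

```text
time: 26.25
tool_pos: [0.5319, -0.3052, 0.155]
ee_rot: [-3.132, -0.007, 1.56]
wrist_force: [-0.9, -0.7, -4.9]
width: 0.0418
finger_force: 30.0
```

```bash
python3 - <<'E'
from h import *
M,p,d,C=look("w11",["blue_tray"])
k=(np.hypot(C[...,0]-.523,C[...,1]+.306)<.12)&(d>0)&(C[...,2]>.024)&(C[...,2]<.034);q=C[k]
print(len(q),np.round(np.percentile(q,[1,99],axis=0),4))
E
```

```text
26.25 [ 0.5319 -0.3052  0.155 ] [-3.1324 -0.0065  1.5601] [-6.1350e-01  2.4750e-01  1.2661e+00  1.0000e-04  1.6393e+00 -6.0280e-01] cam [ 0.5342 -0.2362  0.3448] fwd [-0.011 -0.232 -0.973] right [ 1.    -0.01  -0.009]
blue_tray 0.9 [308. 164.] 10647 [ 0.5119 -0.2852  0.0099] 0.0301
1736 [[ 0.4511 -0.3594  0.0244]
 [ 0.5952 -0.2504  0.0311]]
```

move_arm(steps=[0,0,0,0,0,-0.04,0.35,0,0,0,0,0,-0.08,0.35,0,0,0,0,0,-0.11,0.35,0,0,0,0,0,-0.124,0.35,0,0,0,0,0,-0.129,0.35,0,0,0,0,0,-0.131,0.35,0,0,0,0,0,-0.131,0.35])

```text
time: 27.05
tool_pos: [0.5366, -0.3072, 0.0324]
ee_rot: [3.138, 0.002, 1.562]
wrist_force: [0.0, 0.3, -3.8]
width: 0.0422
finger_force: 30.0
```

move_arm(steps=[0,0,0,0,0,-0.0003,0.35,0,0,0,0,0,-0.0003,0.35])

```text
time: 27.25
tool_pos: [0.536, -0.307, 0.0316]
ee_rot: [3.139, 0.002, 1.562]
wrist_force: [0.3, 0.0, -3.9]
width: 0.0425
finger_force: 30.0
```

move_arm(steps=[0,0,0,0,0,-0.001,0.35,0,0,0,0,0,-0.001,0.35,0,0,0,0,0,-0.001,0.35,0,0,0,0,0,-0.001,0.7,0,0,0,0,0,-0.001,0.7,0,0,0,0,0,-0.001,0.7,0,0,0,0,0,-0.001,0.7,0,0,0,0,0,-0.001,0.7,0,0,0,0,0,0.03,0.7,0,0,0,0,0,0.07,0.7,0,0,0,0,0,0.12,0.7,0,0,0,0,0,0.13,0.7])

```text
time: 28.45
tool_pos: [0.538, -0.3083, 0.1678]
ee_rot: [3.131, 0.007, 1.562]
wrist_force: [-0.4, -0.6, 1.0]
width: 0.0658
finger_force: 0.0
```

```bash
python3 - <<'E'
from h import *
M,p,d,C=look("w12",["block_a"])
def chk(M,p,d,C,x,y,zlo,zhi,n,r=.045):
    k=(np.hypot(C[...,0]-x,C[...,1]-y)<r)&(C[...,2]>zlo)&(C[...,2]<zhi)&(d>0);q=C[k]
    if len(q)<10: print(n,len(q));return
    A=np.c_[q[:,:2]-[x,y],np.ones(len(q))];c=np.linalg.lstsq(A,q[:,2],rcond=None)[0]
    rr=cv2.minAreaRect((q[:,:2]*1000).astype(np.float32));print(n,np.round(rr[0],1),np.round(rr[1],1),round(rr[2],1),"z",np.round(np.median(q[:,2]),4),"tilt",np.round(c[:2],3))
chk(M,p,d,C,.536,-.306,.036,.05,"B wrist")
M=P("top");p,d=snapshot("top");C=cloud(M,d);save("pics/final.png",cv2.resize(p[100:340,170:470],None,fx=2.4,fy=2.4))
chk(M,p,d,C,.432,.004,.031,.046,"M");chk(M,p,d,C,.5115,.284,.036,.05,"red blk");chk(M,p,d,C,.69,.088,.1,.12,"gauge",.03);chk(M,p,d,C,.536,-.306,.036,.05,"blue blk")
chk(M,p,d,C,.4505,-.1314,.07,.09,"jar",.06);chk(M,p,d,C,.571,.126,.06,.09,"tape",.06);chk(M,p,d,C,.566,0,.035,.06,"mag",.06)
E
```

```text
28.45 [ 0.538  -0.3083  0.1678] [3.131  0.0072 1.5618] [-6.1180e-01  2.3960e-01  1.2506e+00  1.0000e-04  1.6386e+00 -6.0280e-01] cam [ 0.5365 -0.2366  0.3565] fwd [ 0.009 -0.246 -0.969] right [ 1.    -0.008  0.011]
block_a 0.74 [325. 180.] 2930 [ 0.536  -0.3033  0.0417] 0.0431
B wrist [ 536.  -306.6] [60.3 44. ] 89.2 z 0.0417 tilt [-0.001 -0.005]
M [431.6   3.9] [60.7 43.8] 69.6 z 0.0377 tilt [-0.015  0.01 ]
red blk [512.9 285. ] [44. 62.] 11.4 z 0.0426 tilt [-0.002 -0.011]
gauge [689.7  87.5] [22.3 23. ] 47.7 z 0.1122 tilt [0.065 0.011]
blue blk [ 536.4 -305.2] [59.9 43.1] 87.6 z 0.042 tilt [-0.011 -0.014]
jar [ 450.3 -132.1] [76.1 72.9] 89.6 z 0.0792 tilt [-0.007  0.002]
tape [571.7 126.3] [43.3 60. ] 15.0 z 0.0689 tilt [0.009 0.057]
mag [566.2   0.6] [20.2 55.7] 46.2 z 0.0439 tilt [ 0.014 -0.019]
```

View pics/final.png

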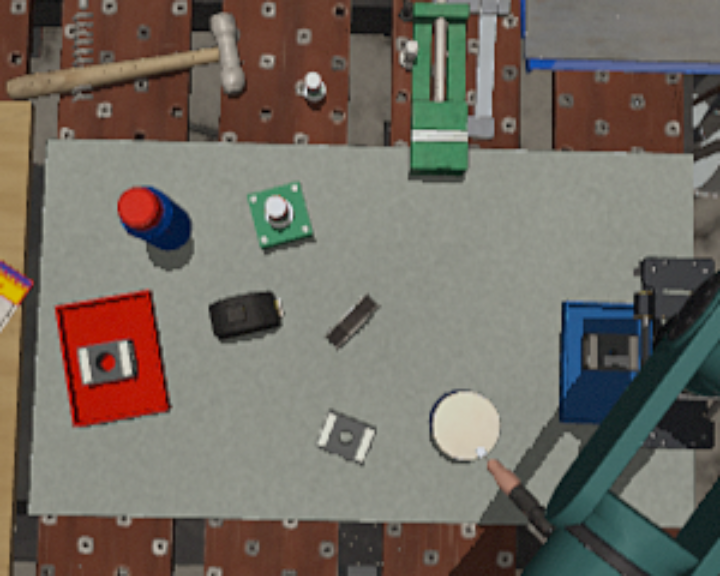

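The final view shows all as required: the scrap block in the red tray (108,362), the small-bore block in the blue tray (610,352), the good block untouched (347,436), the gauge in its stand (280,210) and the bystanders in place. Gripper is clear, so I am handing in.

```bash
python3 -c "
from bench import *
print(close_job())"
```

```text
the job is handed in; nothing more can be done
None
```

I handed the job in at about 28.5 s of the 72 s; no verdict came back. The left block refused the tip and lies flat in the blue tray, the right block swallowed the gauge to its collar and lies flat in the red tray, the middle block stopped the step and was left in place, the gauge is back in its stand, and the last pictures show no bystander moved.

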